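# Check the dots under two oil tins and pull the expired one

### The arm

A 6-joint arm with a two-finger parallel gripper is mounted at the origin on a cart in front of the work surface, level with it; the furniture and walls round the work are solid. World frame = base frame: x ahead of the robot, y to its left, z up, the work surface at z = 0. Lengths are in m, angles in degrees, forces in N, time in s.
With the tool pointing down it reaches from about 0.275 to 0.825 m from the base axis. Payload 4.9 kg.
Tool frame: the origin (TCP) lies midway between the tips of the shut fingers; the grasp point (between the pads) lies 19 mm behind it; z points along the fingers, y is the line along which they close (so a half turn about z gives the same grasp; the last joint's range is limited). The gripper opens to 85 mm and grips with 20 to 120 N. Pads are 22 mm wide; open, the fingers measure 114 mm over their backs; the gripper's body (76 mm by 85 mm) begins 54 mm behind the grasp point. The pads swing forward as they close: fully open they stand 13 mm farther back than shut.
Start: joints at [-76.043, 18.69, -11.035, 60.275, 0, 82.311], TCP at [0.203, -0.511, 0.231] pointing down, gripper open.
Joint ranges: [-152.03, 152.03], [-55.5, 102.48], [-74.3, 77.21], [-110.64, 120.58], [-84.22, 78.4], [-180, 180]. Speed limits (degrees/s): [147.25, 147.25, 180, 180, 180, 180].

### API

Orientations are given as a 3x3 rotation matrix whose columns are the frame's x, y, z axes.
In Python, from station import sense, cams, robot, look_for, spot_point gives the robot as it stands.
- The arm moves only by the tool apply_moves, never from a script. Its argument "series" is a list of rows, each a list of 2 entries, a list of its own where there are three numbers: the shift along the tool's x, y, z in mm, then the turn about the tool's z in degrees. A call has 1 to 5 rows; each row shifts and turns the commanded pose from where the row before left it, along the tool's axes as they then stand; what a row does not reach is not made up. A row lasts 1/10 s, in which the tool goes at most 50 mm and 8.59 degrees, less where a joint would pass 70% of its speed; a pose out of reach is approached as far as the arm can. A call is refused whole if a number of a shift passes 50 or a number of a turn 8.59, either way. A call with a gripper value outside its range is refused whole. "grip" is the opening, from 0 (shut) to 1 (fully open), set as the call begins (left out, the last holds). The fingers move at their own pace and stop on an object; "force" is the grip in N (left out, the last holds). Time passes only in rows, so rows that do not move let the fingers close. It gives the time, the measured TCP pose, the force, the opening and the grip force at its end, in the units of the state.
- sense(): the state, without advancing time (a new reading comes with each control period).
- cams.get_image(name): name is "side" or "top" or "wrist"; returns a dict with "frame" (384x512x3 uint8, blue, green, red), "depth" (384x512 float32, m along the optical axis (not along the pixel's ray), 0 where there is no reading), "camera_matrix" (3x3 intrinsics, pixels), "dist" ([k1, k2, p1, p2, k3] as OpenCV has them; the pictures are not rectified), "cam_to_world" (4x4, takes a point from camera to world coordinates). Camera axes: x right, y down, z forward; pixel columns grow to the right and rows downward; lengths in m; the calibration is good to about 2 mm. A picture is of the moment at which its call begins.
- robot.job_done(): hands the job in; it is judged then, once.
Trained networks look in a picture, given as the dict that the camera call returned (one of the last four; its "shot" number tells which), for a name from the list of things; names that differ only in an ending like _2 or _b are one class to them, and where a whole thing is asked for, a point or a joint stands for the part that bears it (a point fixed in the world has none). Each returns a list of dicts, best first, with "p" (0 to 1); they miss things now and then, are a little off and sometimes report something else, mostly with a low value. They report only what shows in the picture. A call takes as long as a camera call.
- look_for(picture, label): "point" ([x, y, z] in m, in world coordinates, good to about 4 mm: the middle of the surface that is visible of it).
- spot_point(picture, label): "point" ([x, y, z] in m, in world coordinates, good to about 4 mm: a listed point, or the origin of a listed thing).
The state is a dict: "time": time; "joints": joint angles; "joint_vel": joint speeds; "joint_torque": joint torques, N m; "tcp_pos": TCP position; "tool_rot": TCP orientation; "contact_force": force on the tool from outside, world axes, zero at the start; "torque": the same for the moment, N m; "grip_width": finger opening in m; "grasp_force": force on a finger pad.
Only numpy, scipy, OpenCV 4.12 (cv2) and the standard library are available. Lean on these libraries where they do the work, as an engineer would, in place of code of your own. Each camera call takes 0.05 s, during which the arm holds its last target. There are 200 camera calls.

### The job

The two blue oil tins look alike, but each has a coloured dot under its base. First lay both tins down on their sides on the worktop, clear of the tray, so that the dots can be read; then lay the one with the red dot (expired) flat in the grey tray, and leave the one with the green dot lying on the worktop outside the tray.

Things in the scene. Friction and masses are not known exactly. Their poses are not given: they have to be found in the camera images.
- tin_red: Expired tin: blue, rectangular, label with orange band, upright at the start, red dot 29 mm wide under its base. Body 36 (x) x 50 (y) x 100 (z) mm, 0.2 kg; on top a black cap, 24 mm wide, 14 mm high. Origin at the body's centre, 50 mm above the base; z points from base to cap. Pushed along its x near the top it tips and falls on a broad face, base to the pusher; then 36 mm high.
- tin_green: The good tin: the same as tin_red in looks, size, origin, axes and weight, but the dot under its base is green. Either tin, once lying, can be gripped from above across its 50 mm (y). Behind the work a tall cupboard (front 0.62 m ahead of the robot, its knob nearer) leaves the wrist little room: draw back before swinging sideways.
- tray: Low grey plastic tray on four rubber feet, fixed to the worktop, open on top. Outside 130 (x, 140 with its two lips) x 190 (y) mm, rim 40 mm above the worktop, inner floor 16 mm above it, walls 4 mm thick; origin on the worktop under its centre, z up, y along its length. A black lead on the worktop runs under it.

How it is judged:
By the outcome, as a careful person would: the job done as asked, in the order asked, and still so for the second after the job is handed in, with the robot touching nothing.
It also fails if it takes over 53 s, if anything falls off the work surface, if the arm or the gripper's body presses on something with over 40 N, if the wrist force passes 120 N, or if a joint passes its speed limit or range.

## Working session

There is one attempt and no reset: what is moved stays moved. The work goes in short steps, Python scripts to look and compute and a tool call to move; the robot and the scene stay as the last step left them, time stands still between calls to the robot, and variables do not carry over. Pictures are saved under pics/ and viewed, at most 10 in all, crops included, and the job is handed in when it is done.

Besides the shell and the picture viewer there is one more tool, called as name([rows], argument=value, ...), one row to a line, values as JSON. apply_moves: Moves the arm, as the interface text tells. Its arguments: {"type":"object","properties":{"series":{"type":"array","items":{"type":"array"}},"grip":{"type":"number"},"force":{"type":"number"}},"required":["series"]}

```bash
mkdir -p pics
cat > h.py <<'E'
import numpy as np, cv2
from station import sense, cams, robot, look_for, spot_point
def cloud(im):
    K,d=im["camera_matrix"],np.array(im["dist"]);h,w=im["depth"].shape
    u,v=np.meshgrid(np.arange(w),np.arange(h))
    p=cv2.undistortPoints(np.stack([u,v],-1).reshape(-1,1,2).astype(np.float64),K,d).reshape(h,w,2)
    z=im["depth"][...,None]; P=np.concatenate([p*z,z],-1); T=np.array(im["cam_to_world"])
    return P@T[:3,:3].T+T[:3,3]
def st():
    s=sense(); print(s["time"],np.round(s["tcp_pos"],4),np.round(s["tool_rot"],3).tolist(),np.round(s["contact_force"],1),np.round(s["grip_width"],4),np.round(s["joints"],1))
E
python3 - <<'E'
from h import *
st(); fs=[]
for n in("top","side"):
    im=cams.get_image(n); fs.append(im["frame"])
    for l in("tin_red","tin_green","tray"):
        for f in(look_for,spot_point):
            print(n,l,f.__name__,[(np.round(r["point"],3).tolist(),round(r["p"],2)) for r in f(im,l)][:4])
    np.save("pics/%s_c.npy"%n,cloud(im))
    print(np.round(im["cam_to_world"],2).tolist())
cv2.imwrite("pics/a.png",cv2.resize(np.vstack(fs),(0,0),fx=.78,fy=.78))
E
```

```text
0.0 [ 0.2027 -0.5106  0.2305] [[0.929, 0.369, -0.0], [0.369, -0.929, 0.002], [0.0, -0.002, -1.0]] [-0.3  1.1  0.4] 0.0852 [-76.   18.7 -11.1  60.3   0.   82.3]
top tin_red call [([0.427, 0.336, 0.102], 0.75)]
top tin_red call [([0.435, 0.347, 0.051], 0.72)]
top tin_green call [([0.44, 0.14, 0.099], 0.89)]
top tin_green call [([0.444, 0.14, 0.048], 0.56)]
top tray call [([0.504, -0.034, 0.016], 0.88)]
top tray call [([0.5, -0.031, -0.004], 0.75)]
[[0.02, -0.99, 0.17, 0.32], [-1.0, -0.02, -0.03, 0.16], [0.03, -0.17, -0.98, 0.91], [0.0, 0.0, 0.0, 1.0]]
side tin_red call [([0.418, 0.35, 0.06], 0.82)]
side tin_red call [([0.435, 0.344, 0.05], 0.91)]
side tin_green call [([0.432, 0.159, 0.059], 0.9)]
side tin_green call [([0.442, 0.141, 0.048], 0.64)]
side tray call [([0.488, -0.046, 0.018], 0.57)]
side tray call []
[[-0.68, -0.32, 0.66, -0.15], [-0.74, 0.31, -0.6, 0.7], [-0.01, -0.9, -0.44, 0.49], [0.0, 0.0, 0.0, 1.0]]
```

View pics/a.png

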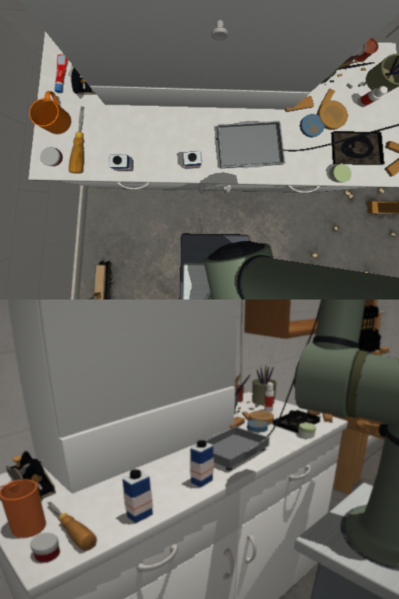

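The picture shows the two upright tins with black caps at about (120,161) and (191,158) in the top view, and the tray at (251,144). The names are one class to the networks, so red or green is still unknown. Next: the yaws, the clear space and the edges.

Run:
```python
from h import *
T=np.load("pics/top_c.npy");S=np.load("pics/side_c.npy")
for n,C in(("top",T),("side",S)):
  for c in((.435,.345),(.442,.140)):
    P=C.reshape(-1,3);m=(np.hypot(P[:,0]-c[0],P[:,1]-c[1])<.05)
    for lo,hi in((.09,.107),(.02,.09),(.107,.13)):
        q=P[m&(P[:,2]>lo)&(P[:,2]<hi)]
        if len(q)>8: r=cv2.minAreaRect((q[:,:2]*1000).astype(np.float32)); print(n,c,lo,len(q),np.round(r[0]),np.round(r[1]),round(r[2],1))
P=T.reshape(-1,3)
m=(np.abs(P[:,0]-.5)<.09)&(np.abs(P[:,1]+.03)<.12)&(P[:,2]>.03)&(P[:,2]<.05)
r=cv2.minAreaRect((P[m][:,:2]*1000).astype(np.float32));print("tray",r,m.sum())
for y in(.1,.2,.3,.4):
    q=P[(np.abs(P[:,1]-y)<.01)&(np.abs(P[:,2])<.008)];print("top",y,q[:,0].min(),q[:,0].max())
    
# height map
for x0 in np.arange(.34,.70,.02):
    print("%.2f"%x0,[int(1000*q.max()) if len(q:=P[(abs(P[:,0]-x0)<.01)&(abs(P[:,1]-y0)<.01)&(P[:,2]<1)&(P[:,2]>-.5)][:,2]) else None for y0 in np.arange(-.16,.5,.03)])
```

```text
top (0.435, 0.345) 0.09 306 [433. 342.] [34. 50.] 0.7
top (0.435, 0.345) 0.02 177 [423. 332.] [28. 58.] 39.4
top (0.435, 0.345) 0.107 104 [433. 341.] [21. 23.] 3.7
top (0.442, 0.14) 0.09 291 [446. 142.] [36. 50.] 5.9
top (0.442, 0.14) 0.02 96 [430. 143.] [54. 20.] 75.2
top (0.442, 0.14) 0.107 100 [445. 141.] [23. 21.] 1.2
side (0.435, 0.345) 0.09 451 [431. 345.] [49. 36.] 89.8
side (0.435, 0.345) 0.02 1267 [422. 352.] [62. 33.] 54.5
side (0.435, 0.345) 0.107 143 [432. 343.] [24. 25.] 32.0
side (0.442, 0.14) 0.09 312 [445. 145.] [36. 51.] 6.2
side (0.442, 0.14) 0.02 962 [434. 151.] [61. 32.] 60.7
side (0.442, 0.14) 0.107 100 [445. 145.] [23. 23.] 66.8
tray ((500.9475402832031, -33.76807403564453), (139.95596313476562, 190.620849609375), 4.923851490020752) 741
top 0.1 0.05641619374990248 0.6228867649374311
top 0.2 0.3844921640839064 0.6230796857090362
top 0.3 0.3844925419779217 0.6234189442163396
top 0.4 0.3845974258034125 0.6231388712440188
0.34 [None, None, None, None, None, None, None, None, None, None, None, None, None, None, None, None, None, None, None, None, None, None, None]
0.
[... 978 characters left out ...]
 3, 18, 4]
0.58 [3, 41, 41, 38, 40, 3, 4, 2, 2, 3, 4, 3, 3, 2, 3, 3, 4, 4, 2, 3, 4, 16, 3]
0.60 [4, 2, 3, 2, 3, 4, 3, 4, 3, 468, 3, 3, 5, 3, 4, 2, 4, 3, 2, 3, 2, 13, 2]
0.62 [521, 522, 520, 518, 516, 515, 513, 512, 510, 508, 507, 506, 503, 502, 500, 499, 497, 495, 494, 491, 4, 79, 4]
0.64 [None, None, None, None, None, None, None, None, None, None, None, None, None, None, None, None, None, None, None, None, 2, 94, 1]
0.66 [None, None, None, None, None, None, None, None, None, None, None, None, None, None, None, None, None, None, None, None, 28, 101, 94]
0.68 [None, None, None, None, None, None, None, None, None, None, None, None, None, None, None, None, None, None, None, None, None, 100, 93]
```

apply_moves([
  [[0,0,0],8],
  [[0,0,0],7.7],
  [[15,-41,0],0],
  [[15,-41,0],0],
  [[15,-41,0],0],
], grip=0)

```text
time: 1.2
tcp_pos: [0.235, -0.3828, 0.231]
tool_rot: [[0.995, 0.103, 0.0], [0.103, -0.995, 0.0], [0.0, -0.0, -1.0]]
contact_force: [1.4, 0.3, 1.0]
grip_width: 0.0119
grasp_force: 0.0
```

apply_moves([
  [[15,-41,0],0],
  [[15,-41,0],0],
  [[15,-41,0],0],
  [[15,-41,0],0],
  [[15,-41,0],0],
])

```text
time: 1.7
tcp_pos: [0.2884, -0.1711, 0.2315]
tool_rot: [[0.995, 0.103, 0.001], [0.103, -0.995, -0.001], [0.001, 0.001, -1.0]]
contact_force: [1.5, 0.1, -0.1]
grip_width: -0.0004
grasp_force: 0.0
```

apply_moves([
  [[16,-42,10],0],
  [[16,-42,10],0],
  [[16,-42,10],0],
  [[16,-42,10],0],
  [[16,-42,10],0],
])

```text
time: 2.2
tcp_pos: [0.3465, 0.0464, 0.1814]
tool_rot: [[0.995, 0.104, 0.002], [0.104, -0.995, -0.0], [0.002, 0.0, -1.0]]
contact_force: [0.9, 0.2, -0.1]
grip_width: -0.0003
grasp_force: 0.0
```

apply_moves([
  [[16,-42,10],0],
  [[16,-42,10],0],
  [[0,0,38],0],
  [[0,0,38],0],
  [[0,0,0],0],
])

```text
time: 2.7
tcp_pos: [0.3668, 0.1203, 0.0822]
tool_rot: [[0.993, 0.117, -0.009], [0.117, -0.993, 0.009], [-0.008, -0.009, -1.0]]
contact_force: [-0.6, -0.5, -0.4]
grip_width: -0.0001
grasp_force: 0.0
```

apply_moves([
  [[2,-15,0],0],
  [[20,0,0],0],
  [[15,0,0],0],
  [[10,0,0],0],
  [[0,0,0],0],
])

```text
time: 3.2
tcp_pos: [0.4192, 0.1324, 0.0872]
tool_rot: [[0.992, 0.126, 0.002], [0.126, -0.992, 0.017], [0.004, -0.017, -1.0]]
contact_force: [-0.4, -0.1, -0.2]
grip_width: -0.0002
grasp_force: 0.1
```

apply_moves([
  [[-5,0,0],0],
  [[0,-7,0],0],
  [[12,0,0],0],
  [[8,0,0],0],
  [[8,0,0],0],
])

```text
time: 3.7
tcp_pos: [0.4402, 0.1384, 0.0857]
tool_rot: [[0.991, 0.131, -0.002], [0.131, -0.991, 0.02], [0.001, -0.02, -1.0]]
contact_force: [0.8, 0.3, -0.2]
grip_width: -0.0001
grasp_force: 0.1
```

apply_moves([
  [[8,0,0],0],
  [[8,0,0],0],
  [[8,0,0],0],
  [[5,0,0],0],
  [[0,0,0],0],
])

```text
time: 4.2
tcp_pos: [0.4686, 0.1421, 0.0855]
tool_rot: [[0.991, 0.131, -0.002], [0.131, -0.991, 0.02], [0.0, -0.02, -1.0]]
contact_force: [0.1, 1.0, 0.0]
grip_width: -0.0001
grasp_force: 0.0
```

Run:
```python
from h import *
st();im=cams.get_image("side");cv2.imwrite("pics/b.png",im["frame"][100:340,150:450])
```

```text
4.2 [0.4686 0.1421 0.0855] [[0.991, 0.131, -0.002], [0.131, -0.991, 0.02], [0.0, -0.02, -1.0]] [0.1 1.  0. ] -0.0001 [  7.5  21.3 -31.5  37.2   1.1 180. ]
```

View pics/b.png

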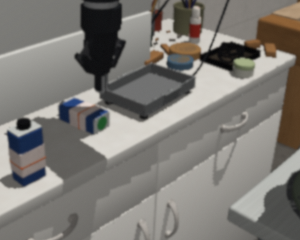

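The picture shows the near tin lying with a green dot at (103,124) and clear of the tray, so the upright one at (27,150) should be red. Joint 6 is at its limit, so I draw back, give the wrist a half turn and then push the second tin.

apply_moves([
  [[-45,0,-5],0],
  [[-45,0,-20],0],
  [[0,0,-40],-8.5],
  [[0,0,0],-8.5],
  [[0,0,0],-8.5],
])

```text
time: 4.75
tcp_pos: [0.3788, 0.129, 0.1518]
tool_rot: [[0.835, 0.55, -0.0], [0.55, -0.835, 0.02], [0.011, -0.017, -1.0]]
contact_force: [-0.5, -0.0, -0.5]
grip_width: -0.0001
grasp_force: 0.0
```

apply_moves([
  [[0,0,0],-8.5],
  [[0,0,0],-8.5],
  [[0,0,0],-8.5],
  [[0,0,0],-8.5],
  [[0,0,0],-8.5],
])

```text
time: 5.25
tcp_pos: [0.378, 0.1289, 0.1505]
tool_rot: [[0.244, 0.97, -0.003], [0.97, -0.244, 0.02], [0.018, -0.008, -1.0]]
contact_force: [0.7, -0.2, 0.3]
grip_width: -0.0001
grasp_force: 0.0
```

apply_moves([
  [[0,0,0],-8.5],
  [[0,0,0],-8.5],
  [[0,0,0],-8.5],
  [[0,0,0],-8.5],
  [[0,0,0],-8.5],
])

```text
time: 5.75
tcp_pos: [0.378, 0.1289, 0.1505]
tool_rot: [[-0.475, 0.88, -0.003], [0.88, 0.475, 0.02], [0.019, 0.007, -1.0]]
contact_force: [0.5, 0.3, 0.1]
grip_width: -0.0001
grasp_force: 0.0
```

apply_moves([
  [[0,0,0],-8.5],
  [[0,0,0],-8.5],
  [[0,0,0],-8.5],
  [[0,0,0],-8.5],
  [[0,0,0],-8.5],
])

```text
time: 6.25
tcp_pos: [0.378, 0.1289, 0.1505]
tool_rot: [[-0.945, 0.328, -0.003], [0.328, 0.945, 0.02], [0.009, 0.018, -1.0]]
contact_force: [0.6, -0.2, 0.4]
grip_width: 0.0
grasp_force: 0.0
```

apply_moves([
  [[0,0,0],-8.5],
  [[0,0,0],-8.5],
  [[0,0,0],-2.5],
  [[10,0,0],0],
  [[0,40,0],0],
])

```text
time: 6.75
tcp_pos: [0.3666, 0.1664, 0.151]
tool_rot: [[-1.0, 0.008, -0.005], [0.008, 1.0, 0.018], [0.005, 0.018, -1.0]]
contact_force: [1.1, 0.1, -0.6]
grip_width: 0.0002
grasp_force: 0.0
```

apply_moves([
  [[0,40,0],0],
  [[0,40,10],0],
  [[0,40,20],0],
  [[0,40,30],0],
  [[0,10,5],0],
])

```text
time: 7.25
tcp_pos: [0.3659, 0.3421, 0.0871]
tool_rot: [[-1.0, -0.003, -0.006], [-0.003, 1.0, 0.019], [0.006, 0.019, -1.0]]
contact_force: [-0.1, -1.0, 0.1]
grip_width: 0.0002
grasp_force: 0.0
```

apply_moves([
  [[-18,0,0],0],
  [[-12,0,0],0],
  [[-8,0,0],0],
  [[-8,0,0],0],
  [[-8,0,0],0],
])

```text
time: 7.75
tcp_pos: [0.423, 0.3397, 0.09]
tool_rot: [[-1.0, 0.001, -0.003], [0.001, 1.0, 0.02], [0.003, 0.02, -1.0]]
contact_force: [0.5, -1.0, 0.2]
grip_width: -0.0001
grasp_force: 0.1
```

apply_moves([
  [[-8,0,0],0],
  [[-8,0,0],0],
  [[-8,0,0],0],
  [[-8,0,0],0],
  [[-4,0,0],0],
])

```text
time: 8.25
tcp_pos: [0.4594, 0.3403, 0.0895]
tool_rot: [[-1.0, 0.0, -0.002], [0.0, 1.0, 0.02], [0.002, 0.02, -1.0]]
contact_force: [-0.0, 0.4, -0.1]
grip_width: 0.0002
grasp_force: 0.0
```

apply_moves([
  [[40,0,-20],0],
  [[40,0,-40],0],
  [[0,0,-40],0],
  [[0,0,0],0],
], grip=1)

```text
time: 8.65
tcp_pos: [0.3852, 0.3403, 0.1901]
tool_rot: [[-1.0, -0.002, 0.004], [-0.002, 1.0, 0.024], [-0.005, 0.024, -1.0]]
contact_force: [1.5, 0.3, -0.1]
grip_width: 0.0579
grasp_force: 0.0
```

Run:
```python
from h import *
st();fs=[]
for n in("side","top"):
    im=cams.get_image(n);fs.append(im["frame"]);C=cloud(im);P=C.reshape(-1,3)
    for l in("tin_red","tin_green"):
        print(n,l,[(np.round(r["point"],3).tolist(),round(r["p"],2)) for r in spot_point(im,l)][:4])
    for y0,y1 in((.27,.41),(.09,.22)):
        q=P[(P[:,0]>.4)&(P[:,0]<.6)&(P[:,1]>y0)&(P[:,1]<y1)&(P[:,2]>.031)&(P[:,2]<.045)]
        if len(q)>20: print(n,y0,len(q),cv2.minAreaRect((q[:,:2]*1000).astype(np.float32)))
cv2.imwrite("pics/c.png",np.vstack([fs[0][90:390,50:450],fs[1][100:250,100:500]]))
```

```text
8.65 [0.3852 0.3403 0.1901] [[-1.0, -0.002, 0.004], [-0.002, 1.0, 0.024], [-0.005, 0.024, -1.0]] [ 1.5  0.3 -0.1] 0.0579 [ 32.6  16.  -21.3  51.8   1.   32.5]
side tin_red [([0.513, 0.152, 0.016], 0.68)]
side tin_green [([0.516, 0.151, 0.016], 0.6)]
side 0.27 929 ((502.1360778808594, 345.90185546875), (52.39093780517578, 105.49800109863281), 89.98945617675781)
side 0.09 692 ((519.8571166992188, 152.91551208496094), (115.0593032836914, 51.54207992553711), 6.233778476715088)
top tin_red [([0.504, 0.348, 0.018], 0.68)]
top tin_green [([0.515, 0.148, 0.017], 0.67)]
top 0.27 964 ((507.26983642578125, 343.7281188964844), (112.45626831054688, 50.91019821166992), 2.6966052055358887)
top 0.09 923 ((514.6387939453125, 148.92713928222656), (103.83621978759766, 51.06264114379883), 6.1277384757995605)
```

View pics/c.png

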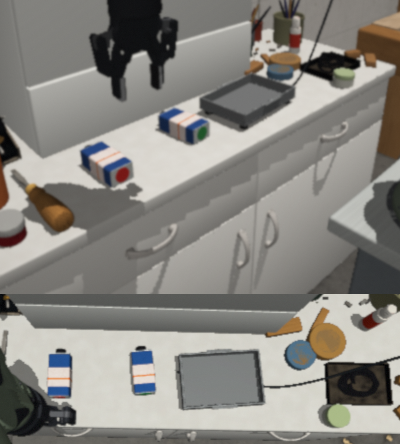

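The picture shows both tins lying, with a red dot at (123,174) on the far-left tin and a green dot at (202,131) on the other. The red tin's body is centred at about (0.503, 0.345), yaw about 1°. Next: check the wrist camera's side, then go above it.

apply_moves([
  [[-40,0,0],0],
  [[-40,0,0],0],
  [[-35,0,20],0],
  [[0,0,45],0],
  [[0,0,30],0],
], grip=1, force=40)

```text
time: 9.45
tcp_pos: [0.498, 0.3391, 0.0859]
tool_rot: [[-1.0, 0.002, -0.006], [0.002, 1.0, 0.018], [0.006, 0.018, -1.0]]
contact_force: [-1.8, 0.0, -0.4]
grip_width: 0.0855
grasp_force: 0.0
```

Run:
```python
from h import *
st();im=cams.get_image("wrist");print(np.round(im["cam_to_world"],3).tolist())
P=cloud(im).reshape(-1,3)
q=P[(P[:,0]>.4)&(P[:,0]<.6)&(P[:,1]>.27)&(P[:,1]<.41)&(P[:,2]>.030)&(P[:,2]<.046)]
print(len(q),cv2.minAreaRect((q[:,:2]*1000).astype(np.float32)) if len(q) else 0)
cv2.imwrite("pics/d.png",im["frame"])
```

```text
9.45 [0.498  0.3391 0.0859] [[-1.0, 0.002, -0.006], [0.002, 1.0, 0.018], [0.006, 0.018, -1.0]] [-1.8  0.  -0.4] 0.0855 [ 26.7  31.3 -14.2  44.4   1.1  26.8]
[[0.001, 0.96, 0.279, 0.427], [1.0, -0.006, 0.017, 0.337], [0.018, 0.279, -0.96, 0.229], [0.0, 0.0, 0.0, 1.0]]
8430 ((508.353515625, 345.92376708984375), (112.36066436767578, 51.50205612182617), 1.4016865491867065)
```

View pics/d.png

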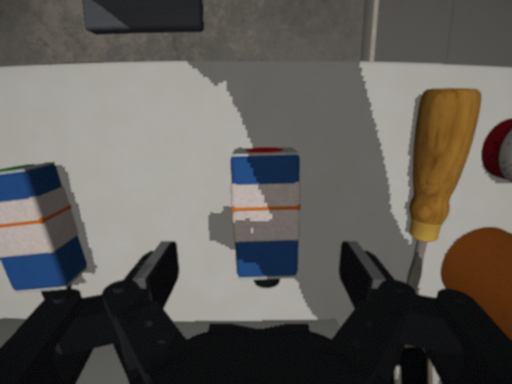

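The picture shows the red tin centred between the fingers at about (266,212), with the green tin at the left and the screwdriver well clear. I descend and grip.

apply_moves([
  [[-2,5,25],-1],
  [[0,0,25],0],
  [[0,0,20],0],
  [[0,0,9],0],
  [[0,0,0],0],
])

```text
time: 10.0
tcp_pos: [0.4987, 0.3462, 0.0095]
tool_rot: [[-1.0, -0.018, -0.006], [-0.018, 1.0, 0.018], [0.005, 0.018, -1.0]]
contact_force: [0.1, -0.6, -0.9]
grip_width: 0.0855
grasp_force: 0.0
```

apply_moves([
  [[0,0,0],0],
  [[0,0,0],0],
  [[0,0,0],0],
  [[0,0,0],0],
  [[0,0,0],0],
], grip=0, force=40)

```text
time: 10.5
tcp_pos: [0.5009, 0.3472, 0.0125]
tool_rot: [[-1.0, -0.018, -0.0], [-0.018, 1.0, 0.021], [-0.0, 0.021, -1.0]]
contact_force: [-0.8, -0.3, 6.1]
grip_width: 0.0492
grasp_force: 42.8
```

apply_moves([
  [[0,0,0],0],
  [[0,0,0],0],
  [[0,0,-10],0],
  [[0,0,-30],0],
  [[0,0,0],0],
])

```text
time: 11.0
tcp_pos: [0.5023, 0.3473, 0.0547]
tool_rot: [[-1.0, -0.018, 0.003], [-0.018, 1.0, 0.023], [-0.003, 0.023, -1.0]]
contact_force: [0.9, 0.7, -2.0]
grip_width: 0.0492
grasp_force: 42.4
```

apply_moves([
  [[0,0,-40],0],
  [[40,0,-40],0],
  [[40,0,-20],0],
  [[0,-45,0],0],
  [[0,-45,0],0],
])

```text
time: 11.5
tcp_pos: [0.4254, 0.2533, 0.1453]
tool_rot: [[-1.0, -0.023, -0.001], [-0.023, 1.0, 0.02], [0.0, 0.02, -1.0]]
contact_force: [0.6, -0.5, -2.2]
grip_width: 0.0493
grasp_force: 43.0
```

apply_moves([
  [[0,-45,0],0],
  [[0,-45,0],0],
  [[0,-45,0],0],
  [[0,-45,0],0],
  [[0,-45,0],0],
])

```text
time: 12.0
tcp_pos: [0.43, 0.0263, 0.14]
tool_rot: [[-1.0, -0.018, -0.002], [-0.018, 1.0, 0.02], [0.002, 0.02, -1.0]]
contact_force: [0.8, -0.3, -2.0]
grip_width: 0.049
grasp_force: 43.0
```

apply_moves([
  [[0,-45,0],0],
  [[0,0,0],8.5],
  [[0,0,0],8.5],
  [[0,0,0],8.5],
  [[0,0,0],8.5],
])

```text
time: 12.5
tcp_pos: [0.4309, -0.0173, 0.1389]
tool_rot: [[-0.835, 0.55, -0.003], [0.55, 0.835, 0.02], [0.013, 0.015, -1.0]]
contact_force: [-0.5, 0.4, -2.0]
grip_width: 0.0494
grasp_force: 43.2
```

apply_moves([
  [[0,0,0],8.5],
  [[0,0,0],8.5],
  [[0,0,0],8.5],
  [[0,0,0],8.5],
  [[0,0,0],8.5],
])

```text
time: 13.0
tcp_pos: [0.4309, -0.0169, 0.1389]
tool_rot: [[-0.245, 0.97, -0.003], [0.969, 0.245, 0.02], [0.02, 0.002, -1.0]]
contact_force: [-0.3, 0.4, -2.3]
grip_width: 0.0495
grasp_force: 43.2
```

apply_moves([
  [[0,0,0],8.5],
  [[0,0,0],0],
])

```text
time: 13.2
tcp_pos: [0.431, -0.017, 0.139]
tool_rot: [[-0.105, 0.994, -0.003], [0.994, 0.105, 0.02], [0.02, -0.001, -1.0]]
contact_force: [-0.8, -0.5, -2.7]
grip_width: 0.0489
grasp_force: 43.1
```

apply_moves([
  [[0,0,0],1],
  [[-9,35,0],0],
  [[-9,34,0],0],
  [[0,0,30],0],
  [[0,0,20],0],
])

```text
time: 13.7
tcp_pos: [0.5025, -0.0282, 0.0877]
tool_rot: [[-0.089, 0.996, -0.002], [0.996, 0.089, 0.02], [0.02, -0.0, -1.0]]
contact_force: [-1.9, 1.3, -2.3]
grip_width: 0.049
grasp_force: 43.2
```

Run:
```python
from h import *
st();im=cams.get_image("wrist");im2=cams.get_image("top");P=cloud(im2).reshape(-1,3)
m=(np.abs(P[:,0]-.5)<.09)&(np.abs(P[:,1]+.03)<.12)&(P[:,2]>.033)&(P[:,2]<.048)
print(cv2.minAreaRect((P[m][:,:2]*1000).astype(np.float32)))
cv2.imwrite("pics/e.png",np.hstack([im["frame"][:,:400],cv2.resize(im2["frame"][100:260,250:416],(400,384))]))
```

```text
13.7 [ 0.5025 -0.0282  0.0877] [[-0.089, 0.996, -0.002], [0.996, 0.089, 0.02], [0.02, -0.0, -1.0]] [-1.9  1.3 -2.3] 0.049 [-12.3  22.6 -29.   38.8   1.1  72.6]
((500.9776916503906, -33.73455810546875), (139.6513671875, 191.03497314453125), 5.234251499176025)
```

View pics/e.png

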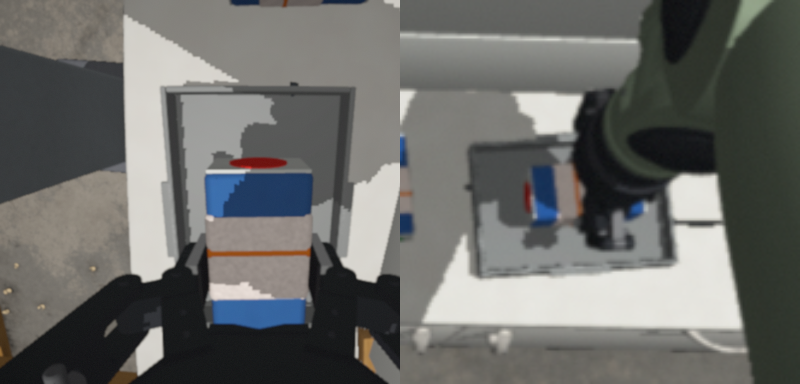

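The picture shows the red tin (red dot at (258,162)) held centred over the tray walls at columns 165 and 355. I lower it and release gently.

apply_moves([
  [[0,0,25],0],
  [[0,0,20],0],
  [[0,0,8],0],
  [[0,0,3],0],
  [[0,0,0],0],
])

```text
time: 14.3
tcp_pos: [0.5017, -0.027, 0.0334]
tool_rot: [[-0.088, 0.996, -0.002], [0.996, 0.088, 0.02], [0.02, -0.0, -1.0]]
contact_force: [0.5, -0.3, -2.1]
grip_width: 0.0495
grasp_force: 43.1
```

apply_moves([
  [[0,0,2],0],
  [[0,0,2],0],
  [[0,0,1],0],
  [[0,0,0],0],
])

```text
time: 14.7
tcp_pos: [0.5021, -0.0266, 0.029]
tool_rot: [[-0.088, 0.996, -0.001], [0.996, 0.088, 0.02], [0.02, 0.001, -1.0]]
contact_force: [-1.7, 2.4, 5.8]
grip_width: 0.0491
grasp_force: 44.0
```

apply_moves([
  [[0,0,0],0],
  [[0,0,0],0],
  [[0,0,0],0],
  [[0,0,0],0],
], grip=0.75)

```text
time: 15.1
tcp_pos: [0.5013, -0.0269, 0.0278]
tool_rot: [[-0.087, 0.996, -0.003], [0.996, 0.087, 0.02], [0.02, -0.001, -1.0]]
contact_force: [-0.2, 0.1, 0.5]
grip_width: 0.0642
grasp_force: 0.0
```

apply_moves([
  [[0,0,-15],0],
  [[0,0,-40],0],
  [[0,0,-50],0],
  [[0,-45,-20],0],
  [[0,-45,0],0],
])

```text
time: 15.6
tcp_pos: [0.4143, -0.0381, 0.1559]
tool_rot: [[-0.088, 0.996, 0.004], [0.996, 0.088, 0.018], [0.017, 0.006, -1.0]]
contact_force: [-0.5, -1.6, -0.5]
grip_width: 0.0639
grasp_force: 0.0
```

Run:
```python
from h import *
st();fs=[]
for n in("side","top"):
    im=cams.get_image(n);fs.append(im["frame"]);P=cloud(im).reshape(-1,3)
    q=P[(P[:,0]>.46)&(P[:,0]<.54)&(P[:,1]>-.11)&(P[:,1]<.04)&(P[:,2]>.035)&(P[:,2]<.07)]
    if len(q)>20: print(n,len(q),cv2.minAreaRect((q[:,:2]*1000).astype(np.float32)),np.percentile(q[:,2],[2,50,98]))
cv2.imwrite("pics/f.png",np.vstack([fs[0][60:360,50:450],fs[1][100:250,100:500]]))
```

```text
15.6 [ 0.4143 -0.0381  0.1559] [[-0.088, 0.996, 0.004], [0.996, 0.088, 0.018], [0.017, 0.006, -1.0]] [-0.5 -1.6 -0.5] 0.0639 [-16.2   8.8 -36.4  44.9   1.   68.7]
side 739 ((501.325927734375, -32.62257385253906), (52.966094970703125, 114.70364379882812), 4.9004998207092285) [0.03594971 0.05295858 0.05578439]
top 893 ((500.91961669921875, -30.20147705078125), (51.87224578857422, 102.80628967285156), 4.358327865600586) [0.03971119 0.05190489 0.05533658]
```

View pics/f.png

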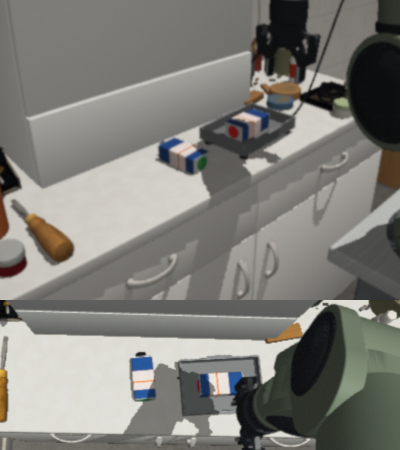

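The picture shows the red-dot tin (235,131) flat in the tray, its top at 52 mm, which is the 16 mm floor plus the 36 mm tin. The green-dot tin (202,162) lies on the worktop outside the tray, and the gripper is clear.

```bash
python3 -c "
from h import *
print(robot.job_done())"
```

```text
the job is handed in; nothing more can be done
None
```

Both tins were laid down and their dots read; the red-dot tin now lies flat in the tray, the green-dot tin lies on the worktop outside it, and the job is handed in at about 16 s of the 53 s allowed.

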